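# Grease a pillow-block bearing with a push-type grease gun

### The job

Take the push-type grease gun out of its bench holder and press its coupler squarely onto the leaning grease nipple of the bearing next to the belt pulley until it snaps on. Give the bearing two strokes: press the gun right in, let its spring push it fully back out with the coupler staying snapped on, then press it right in again and finish the program still holding the gun pressed in. Press steadily without ramming the unit, and leave the other things on the bench where they are.

Things in the scene. Friction and masses are not known exactly. Their poses are not given: they have to be found in the camera images.
- gun: Push-type grease gun, round, 160 mm, 0.4 kg, hanging upright. Origin: centre of coupler mouth at its lower end (nozzle out); +z up its axis. Along z, mm: dark coupler 0-32 (32 wide at mouth, 25 above), 14 mm rod, lower barrel 34 wide 58-100, dark collar 46 wide 100-106, ribbed grip barrel 32 wide 106-148 (take it here, fingertips on the collar), black end cap 32 wide to 158.
- coupler_mouth (a point): Centre of the coupler's open mouth; moves with the nozzle. The mouth is a funnel 27 mm wide inside, narrowing to a 20 mm bore in 6 mm; four sprung balls 9 mm inside snap behind the nipple's head and hold it; a flat seal 24 mm inside stops on the nipple's top.
- nozzle (a joint): How far the nozzle is pushed into the barrel, m, when the barrel is pushed along its axis towards the coupler: 0 = spring fully out, 0.018 = right in (hard stop). The spring takes 13 N to start moving and about 20 N right in. The coupler snaps on at roughly 8 to 12 N, with the nozzle hardly moved; pulled at about 10 N it comes off again.
- nipple: Grease nipple to use, fixed on the grey bearing housing next to the pulley. Round brass ball head 16 mm wide, neck 10 mm. Origin: on its axis at the foot of its hexagon; +z points out along its axis, 30 degrees from vertical, square to the shaft, to the robot's side. Ball's centre at z = 23 mm, top at 31. Snapped home, the coupler's mouth is at z = 7 mm; before the snap at 14 mm or more.
- far_nipple: The same nipple on the other bearing housing, 140 mm along the shaft, next to the round flange: not to be used.
- countershaft: Bearing unit, too heavy to shift: steel plate 190x215x12 mm, two grey pillow blocks 95 mm high, 30 mm shaft along its y axis at height 55 mm, 90 mm aluminium V-pulley at the -y end, 72 mm flange at the +y end. Origin on the bench under the shaft; x points away from the robot at yaw 0. Foot of the nipple to use: x -21.5, y -50, height 92 mm; its z axis is [-0.5, 0, 0.866] in these axes.
- holder: Grey sheet-steel bench holder, fixed, foot 100x90 mm, 120 mm high, back plate on its +x side. The gun hangs in a 38 mm hole in its top plate (hole at x = -5, y = 0 mm; upper face at 120 mm), its collar resting on the plate; it lifts out straight up, 120 mm to clear. Origin: centre of the foot's underside. The disc sander, 0.5 m high, stands close by at x > 0.43, y < -0.32 (world).
- mallet: Brass mallet with a wooden handle, lying at the front left: leave it.
- driver: Red-handled screwdriver, lying in front of the unit: leave it.
- squeeze_bottle: White bottle with a black cap, 92 mm high, behind the holder: leave it.
- crepe_stick: Tan bar 141 mm long at the front edge: leave it.
- yellow_brush: Yellow block brush lying to the left of the unit: leave it.
Things that resemble listed ones, but are neither listed nor needed, are in the scene too. What is shaped like the gun but red is not meant.

How it is judged:
By the outcome, as a careful person would: the job done as asked, in the order asked, and still so for the second after the job is handed in, while the arm keeps its last pose, push and grip.
It also fails if it takes over 38 s, if anything falls off the work surface, if the arm or the gripper's body presses on something with over 40 N, if the wrist force passes 120 N, or if a joint passes its speed limit or range.

### The arm

A 6-joint arm with a two-finger parallel gripper is mounted at the origin on a cart in front of the work surface, level with it; the furniture and walls round the work are solid. World frame = base frame: x ahead of the robot, y to its left, z up, the work surface at z = 0. Lengths are in m, angles in degrees, forces in N, time in s.
With the tool pointing down it reaches from about 0.25 to 0.725 m from the base axis. Payload 9.7 kg.
Tool frame: the origin (TCP) lies midway between the tips of the shut fingers; the grasp point (between the pads) lies 19 mm behind it (grip_point_offset is the distance from the TCP to the grasp point, in m); y points along the fingers, z is the direction in which the jaws open and shut, and the axes are right-handed (so a half turn about y gives the same grasp; the last joint's range is limited). The gripper opens to 85 mm and grips with 20 to 120 N. Pads are 22 mm wide; open, the fingers measure 114 mm over their backs; the gripper's body (76 mm by 85 mm) begins 54 mm behind the grasp point. The pads swing forward as they close: fully open they stand 13 mm farther back than shut.
Start: joints at [-75.057, 4.979, 10.078, 95.1, 0, 90], TCP at [0.142, -0.531, 0.2] pointing down, gripper open.
Joint ranges: [-179.16, 179.16], [-48.56, 103.87], [-65.8, 70.77], [-126.05, 130.52], [-82.76, 87.17], [-180, 180]. Speed limits (degrees/s): [127.2, 127.2, 147.25, 180, 180, 180].

### API

Orientations are given as [roll, pitch, yaw] about the fixed x, y, z axes, in that order (R = Rz(yaw) Ry(pitch) Rx(roll)).
In Python, from workcell import get_obs, camera, job_done, grip_point_offset gives the robot as it stands.
- The arm moves only by the tool move_arm, never from a script. Its argument "deltas" is a list that holds one entry, the list of rows, each a list of 4 numbers: the shift along the tool's x, y, z in m, then the turn about the tool's y in degrees. A call has 1 to 5 rows; each row is the pose to reach, as a shift and turn from the pose commanded when the call began, along the tool's axes at that moment; what a row does not reach only later rows make up. A row lasts 1/10 s, in which the tool goes at most 50 mm and 8.59 degrees, less where a joint would pass 70% of its speed; a pose out of reach is approached as far as the arm can. A call with a gripper value outside its range is refused whole. "claw" is the finger opening in m, from 0 to 0.0854, set as the call begins (left out, the last holds). The fingers move at their own pace and stop on an object; "newtons" is the grip in N (left out, the last holds). Time passes only in rows, so rows that repeat a pose let the fingers close. It gives the time, the measured TCP pose, the force and the opening at its end, in the units of the state.
- get_obs(): the state, without advancing time (a new reading comes with each control period).
- camera(name): name is "scene" or "side" or "wrist"; returns a dict with "color" (480x640x3 uint8, blue, green, red), "range_z" (480x640 float32, m along the optical axis (not along the pixel's ray), 0 where there is no reading), "fx", "fy", "cx", "cy" (pixels), "k1" (the pictures are not rectified: a ray, as slopes to the right and down, at radius r is drawn at 1 + k1 r^2 times it, then the intrinsics apply), "T" (4x4, takes a point from camera to world coordinates). Camera axes: x right, y down, z forward; pixel columns grow to the right and rows downward; lengths in m; the calibration is good to about 2 mm. A picture is of the moment at which its call begins.
- job_done(): hands the job in, once; it reports no verdict.
The state is a dict: "time": time; "q": joint angles; "qd": joint speeds; "joint_efforts": joint torques, N m; "ee_pos": TCP position; "tcp_rot": TCP orientation; "wrist_force": force on the tool from outside, world axes, zero at the start; "torque": the same for the moment, N m; "opening": finger opening in m.
Only numpy, scipy, OpenCV 4.12 (cv2) and the standard library are available. Lean on these libraries where they do the work, as an engineer would, in place of code of your own. Each camera call takes 0.05 s, during which the arm holds its last target. There are 200 camera calls.

## Working session

There is one attempt and no reset: what is moved stays moved. The work goes in short steps, Python scripts to look and compute and a tool call to move; the robot and the scene stay as the last step left them, time stands still between calls to the robot, and variables do not carry over. Pictures are saved under pics/ and viewed, about 8 in all and at most 12, crops included, and the job is handed in when it is done.

Besides the shell and the picture viewer there is one more tool, called after ">>>" as name(argument=value, ...), one argument or row to a line, values as JSON. move_arm: Moves the arm, as the interface text tells. Its arguments: {"type":"object","properties":{"deltas":{"type":"array"},"claw":{"type":"number"},"newtons":{"type":"number"}},"required":["deltas"]}

```bash
mkdir -p pics
cat > h.py <<'E'
import numpy as np, cv2, pickle
from workcell import get_obs, camera, job_done, grip_point_offset
from scipy.spatial.transform import Rotation as R
def snap(n,tag):
    c=camera(n); cv2.imwrite(f'pics/{tag}.png',c['color']); pickle.dump(c,open(f'{tag}.pkl','wb')); return c
def load(tag): return pickle.load(open(f'{tag}.pkl','rb'))
def cloud(c):
    v,u=np.mgrid[0:480,0:640].astype(float)
    K=np.array([[c['fx'],0,c['cx']],[0,c['fy'],c['cy']],[0,0,1]])
    p=cv2.undistortPoints(np.stack([u.ravel(),v.ravel()],1)[:,None],K,np.array([c['k1'],0,0,0]))[:,0]
    z=c['range_z'].ravel(); P=np.c_[p*z[:,None],z]
    return (P@c['T'][:3,:3].T+c['T'][:3,3]).reshape(480,640,3)
def proj(c,p):
    q=(np.asarray(p)-c['T'][:3,3])@c['T'][:3,:3]; s=q[:2]/q[2]; s=s*(1+c['k1']*(s@s))
    return s[0]*c['fx']+c['cx'],s[1]*c['fy']+c['cy']
E
python3 - <<'E'
from h import *
print(get_obs(),grip_point_offset)
a=snap('scene','s0');b=snap('side','d0')
for c in(a,b):print(c['T'].round(3),c['fx'],c['k1'])
E
```

```text
{'time': 0.0, 'q': array([-7.50580960e+01,  5.01015140e+00,  1.00334477e+01,  9.50982196e+01,
        1.87986415e-04,  9.00010581e+01]), 'qd': array([-0.06584663, -0.07296554, -0.10061977,  0.09772783,  0.01040213,
        0.02840825]), 'joint_efforts': array([-4.66912832e-05, -5.20387959e+01,  4.64805794e+01,  1.61920296e-02,
        9.97039388e-05,  2.26157141e-06]), 'ee_pos': array([ 0.14174376, -0.53114458,  0.19938317]), 'tcp_rot': array([-9.00749233e+01,  1.86602654e-04, -1.65059154e+02]), 'wrist_force': array([-0.3072143 , -0.18025144, -0.27170016]), 'torque': array([-0.02925023,  0.00851061, -0.01296998]), 'opening': 0.08529364469624504} 0.0187
[[-0.787 -0.434  0.438  0.045]
 [-0.617  0.549 -0.564  0.674]
 [ 0.004 -0.715 -0.7    0.846]
 [ 0.     0.     0.     1.   ]] 523.1888269290255 -0.08114397047078245
[[-0.992 -0.052  0.112  0.386]
 [-0.123  0.449 -0.885  1.161]
 [-0.004 -0.892 -0.452  0.637]
 [ 0.     0.     0.     1.   ]] 542.4027297278806 0.016144335268560926
```

View pics/s0.png

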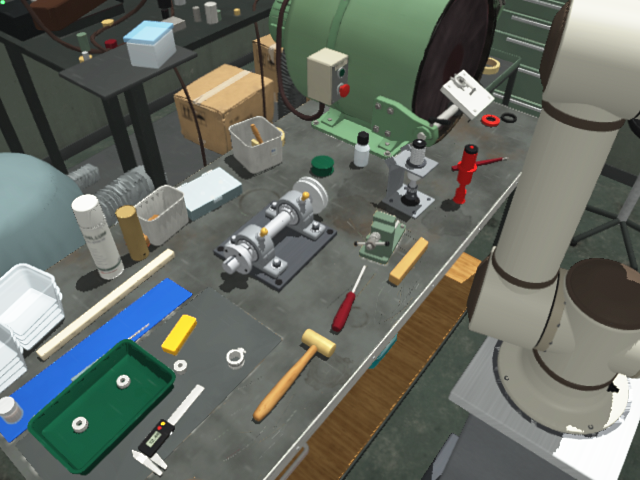

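View pics/d0.png

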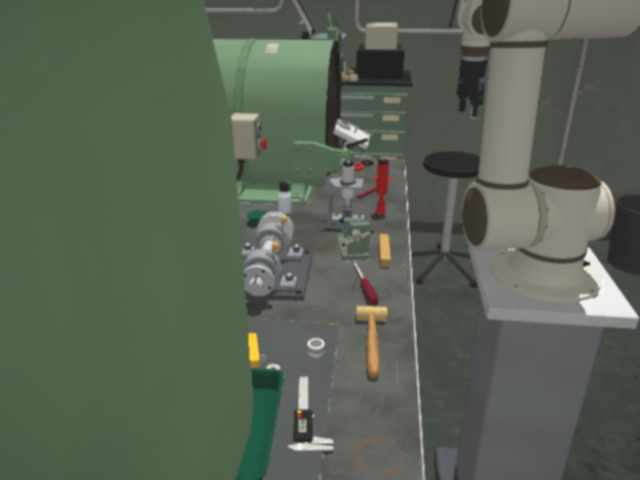

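Scene view: the grey gun hangs in the holder at about (417,150)-(410,205). The red lookalike is at (467,165). The unit is at (275,235), with brass nipples at about (264,232) and (306,197). Next: close crops.

Run:
```python
from h import *
a=load('s0')['color']
x=cv2.resize(a[170:290,205:345],None,fx=4,fy=4,interpolation=cv2.INTER_CUBIC)[:480]
y=cv2.resize(a[130:225,375:445],None,fx=3.4,fy=5,interpolation=cv2.INTER_CUBIC)
y=cv2.resize(a[130:226,380:440],None,fx=4,fy=4,interpolation=cv2.INTER_CUBIC)
o=np.zeros((480,800,3),np.uint8);o[:,:560]=x;o[:384,560:800]=y
cv2.imwrite('pics/crop.png',o)
P=cloud(load('s0'))
for u,v in[(417,143),(417,150),(405,205),(400,160),(430,155),(264,232),(306,197),(264,231),(264,233),(305,195),(307,199),(300,260),(320,240)]:print(u,v,P[v,u].round(4))
```

```text
417 143 [ 0.4788 -0.2351  0.1775]
417 150 [ 0.4724 -0.2272  0.1655]
405 205 [ 0.4771 -0.2184  0.0049]
400 160 [ 0.5121 -0.2282  0.1191]
430 155 [ 0.5362 -0.4493 -0.0006]
264 232 [0.6003 0.1459 0.1146]
306 197 [0.6057 0.0056 0.111 ]
264 231 [0.6004 0.1456 0.1171]
264 233 [0.5977 0.1487 0.1154]
305 195 [0.6076 0.0066 0.1164]
307 199 [ 0.6183 -0.0127  0.0865]
300 260 [0.5564 0.089  0.0132]
320 240 [0.5605 0.0133 0.013 ]
```

View pics/crop.png

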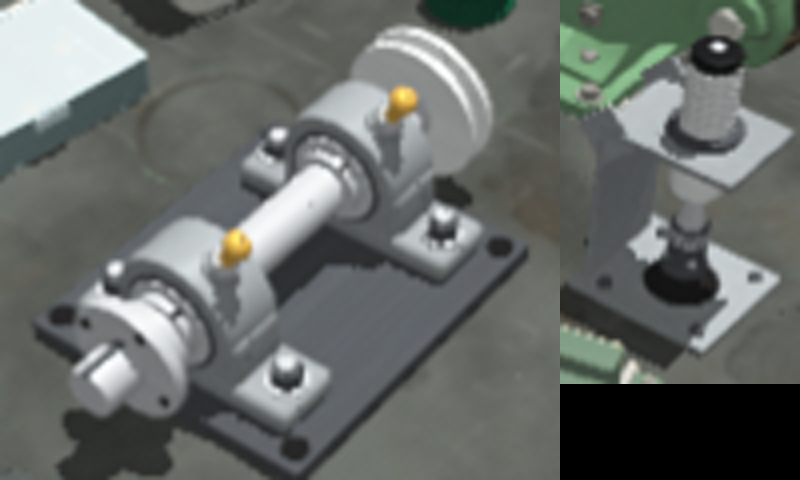

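Crop: the V-pulley is at the far (-y) end, so the nipple to use is at crop (403,103), which is scene (306,196). The flange-side nipple at (264,231) is not to be used. The gun is grey with a black cap. Fitting positions from the depth data.

Run:
```python
from h import *
from scipy.optimize import least_squares as ls
for t in('s0','d0'):
    c=load(t);P=cloud(c).reshape(-1,3);col=c['color'].reshape(-1,3).astype(int)
    brass=(col[:,2]-col[:,0]>60)&(P[:,2]>.098)&(P[:,2]<.125)
    ctr=[]
    for g in([.607,.002,.112],[.602,.143,.112]):
        q=P[brass&(np.linalg.norm(P-g,axis=1)<.02)]
        if len(q)<5: print(t,'few',len(q));continue
        f=ls(lambda s:np.linalg.norm(q-s,axis=1)-.008,q.mean(0)-.005*(c['T'][:3,3]*-1+q.mean(0))/np.linalg.norm(q.mean(0)-c['T'][:3,3])*-1,loss='soft_l1',f_scale=.002)
        q0=q.mean(0); d=(q0-c['T'][:3,3]);d/=np.linalg.norm(d)
        f=ls(lambda s:np.linalg.norm(q-s,axis=1)-.008,q0+.006*d,loss='soft_l1',f_scale=.002)
        print(t,'ball',len(q),f.x.round(4),q0.round(4),abs(f.fun).mean().round(4));ctr.append(f.x)
    if len(ctr)==2:
        d=ctr[1]-ctr[0];print('dist',np.linalg.norm(d),'yaw',np.degrees(np.arctan2(-d[0],d[1])))
    m=(P[:,2]>.128)&(P[:,2]<.174)&(np.hypot(P[:,0]-.475,P[:,1]+.235)<.03)
    q=P[m];d=q.mean(0)-c['T'][:3,3];d=d[:2]/np.linalg.norm(d[:2])
    f=ls(lambda s:np.hypot(*(q[:,:2]-s).T)-.016,q.mean(0)[:2]+.01*d,loss='soft_l1',f_scale=.002)
    print('gun',len(q),f.x.round(4),abs(f.fun).mean().round(4))
    top=P[(P[:,2]>.174)&(P[:,2]<.183)&(np.hypot(P[:,0]-.48,P[:,1]+.235)<.03)];print('top',len(top),top.mean(0).round(4))
    pl=P[(abs(P[:,2]-.12)<.003)&(np.hypot(P[:,0]-.48,P[:,1]+.235)<.09)]
    print('plate',len(pl),cv2.minAreaRect((pl[:,:2]*1000).astype(np.float32)))
o=get_obs();print(R.from_euler('xyz',o['tcp_rot'],degrees=True).as_matrix().round(3))
```

```text
s0 ball 37 [0.6116 0.0033 0.1113] [0.6088 0.0058 0.1134] 0.0014
s0 ball 48 [0.6051 0.1428 0.1127] [0.6023 0.1452 0.1151] 0.0013
dist 0.1396204224926412 yaw 2.6530413120725513
gun 245 [ 0.4772 -0.2424] 0.0013
top 93 [ 0.4755 -0.2399  0.1777]
plate 479 ((487.49603271484375, -241.53590393066406), (75.30767822265625, 103.61792755126953), 89.43156433105469)
d0 ball 30 [0.6124 0.0034 0.1113] [0.6119 0.0079 0.1127] 0.0017
d0 ball 39 [0.606  0.1429 0.1115] [0.6054 0.1477 0.1131] 0.0016
dist 0.13959324795668587 yaw 2.6442191293281523
gun 192 [ 0.4792 -0.2425] 0.002
top 45 [ 0.4783 -0.2367  0.1775]
plate 253 ((489.8470458984375, -241.10614013671875), (78.54969787597656, 102.91997528076172), 86.50326538085938)
[[-0.966 -0.     0.258]
 [-0.258  0.001 -0.966]
 [-0.    -1.    -0.001]]
```

```bash
cat >> h.py <<'E'
def to(p,jaw=None):
    o=get_obs();M=R.from_euler('xyz',o['tcp_rot'],degrees=True).as_matrix()
    d=M.T@(np.asarray(p)-o['ee_pos']); t=0
    if jaw is not None:
        a=np.degrees(np.arctan2(M[1,2],M[0,2])); t=-((jaw-a+180)%360-180)
    print('delta',d.round(4),'turn',round(t,2),'F',o['wrist_force'].round(2),'pos',o['ee_pos'].round(4),'open',round(o['opening'],4),'t',o['time'])
E
python3 - <<'E'
from h import *
P=cloud(load('s0'))
print('red',P[155,467],P[175,466], P[195,460])
to([.25,-.33,.33],-87.35)
to([.36,-.22,.33],-87.35)
E
```

```text
red [ 0.38386605 -0.30776061  0.14687865] [ 0.37597473 -0.31078882  0.09099014] [ 0.37956826 -0.31331044  0.02581781]
delta [-0.1564 -0.1303 -0.1666] turn 12.29 F [ 0.65 -0.46 -0.49] pos [ 0.1418 -0.5312  0.1995] open 0.0856 t 0.1
delta [-0.2911 -0.1302 -0.2445] turn 12.29 F [ 0.65 -0.46 -0.49] pos [ 0.1418 -0.5312  0.1995] open 0.0856 t 0.1
```

>>> move_arm(
  deltas=[
    [[-0.04,-0.03,-0.04,3],[-0.08,-0.065,-0.08,6],[-0.12,-0.1,-0.12,9],[-0.156,-0.13,-0.167,12.3],[-0.156,-0.13,-0.167,12.3]],
  ],
)

```text
time: 0.6
ee_pos: [0.2448, -0.3385, 0.3245]
tcp_rot: [-90.0, -0.0, -177.5]
wrist_force: [0.6, -0.4, 0.4]
opening: 0.0854
```

Run:
```python
from h import *
to([.37,-.225,.33],-87.35)
to([.4775,-.242,.27],-87.35)
```

```text
delta [-0.13   -0.0055 -0.1079] turn -0.15 F [ 0.63 -0.44  0.43] pos [ 0.2448 -0.3385  0.3245] open 0.0854 t 0.6
delta [-0.2367  0.0545 -0.0863] turn -0.15 F [ 0.63 -0.44  0.43] pos [ 0.2448 -0.3385  0.3245] open 0.0854 t 0.6
```

>>> move_arm(
  deltas=[
    [[-0.04,0,-0.033,0],[-0.08,0,-0.066,0],[-0.125,0,-0.1,0],[-0.165,0,-0.09,0],[-0.205,0.0,-0.082,0]],
  ],
)

```text
time: 1.1
ee_pos: [0.4476, -0.2472, 0.324]
tcp_rot: [-90.0, 0.1, -177.2]
wrist_force: [-0.1, -0.4, 0.6]
opening: 0.0858
```

>>> move_arm(
  deltas=[
    [[-0.026,0.02,0.005,0],[-0.026,0.06,0.005,0],[-0.026,0.06,0.005,0]],
  ],
)

```text
time: 1.4
ee_pos: [0.47, -0.2513, 0.2564]
tcp_rot: [-90.4, -0.6, -177.3]
wrist_force: [-0.4, -0.8, -0.3]
opening: 0.0854
```

Run:
```python
from h import *
to([.4775,-.242,.130],-87.35)
c=snap('wrist','w1');P=cloud(c)
print(proj(c,[.4775,-.242,.178]))
q=P.reshape(-1,3);m=(abs(q[:,2]-.178)<.004);print(q[m].mean(0),m.sum())
m=(q[:,2]>.125)&(q[:,2]<.19)&(np.hypot(q[:,0]-.4775,q[:,1]+.242)<.03);print(q[m].mean(0),m.sum())
```

```text
delta [-0.0092  0.1264 -0.0081] turn 0.04 F [-0.43 -0.85 -0.31] pos [ 0.47   -0.2513  0.2564] open 0.0854 t 1.4
(np.float64(309.6790442037048), np.float64(235.0141219790618))
[ 0.4870217  -0.33818935  0.17750339] 4341
[ 0.48499656 -0.24287676  0.16077341] 2761
```

View pics/w1.png

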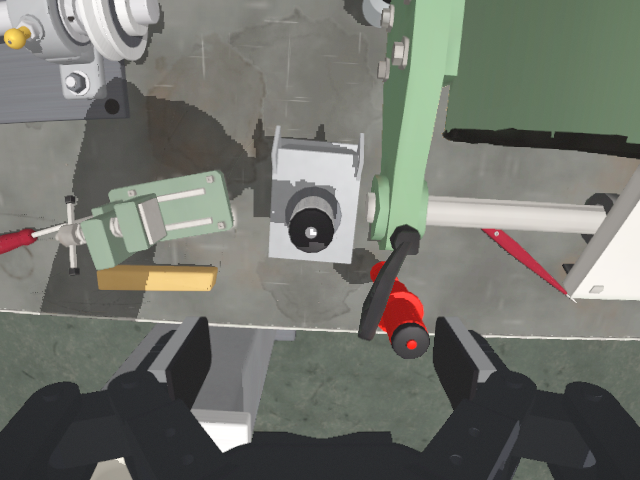

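Wrist view: the gun's black cap is at (312,231), 2–4 px from the prediction. The red gun is at (410,340), and the green sander bracket and lever are at (385-425,180-330). I'll check their clearance.

Run:
```python
from h import *
c=load('w1');P=cloud(c)
for u,v in [(312,231),(300,225),(322,240),(378,210),(380,190),(400,240),(390,280),(370,325),(390,100),(410,340),(400,310),(440,210)]:print(u,v,P[v,u].round(4))
q=P.reshape(-1,3)
m=(q[:,2]>.15)&(q[:,2]<.4)&(q[:,1]<-.262)&(q[:,0]>.41)&(q[:,0]<.56)
print(m.sum(), q[m][:,1].max() if m.any() else 0)
c2=load('s0');q=cloud(c2).reshape(-1,3)
m=(q[:,2]>.14)&(q[:,2]<.45)&(q[:,1]<-.262)&(q[:,1]>-.4)&(q[:,0]>.41)&(q[:,0]<.56)
print(m.sum(),q[m].max(0),q[m].min(0))
to([.4775,-.242,.2])
```

```text
312 231 [ 0.4809 -0.2435  0.18  ]
300 225 [ 0.4843 -0.2353  0.1787]
322 240 [ 0.4745 -0.2505  0.1784]
378 210 [ 0.4983 -0.2854  0.1856]
380 190 [ 0.5106 -0.2862  0.1816]
400 240 [ 0.4861 -0.2961  0.2114]
390 280 [ 0.4639 -0.2911  0.2196]
370 325 [ 0.4405 -0.2799  0.2318]
390 100 [ 0.568  -0.2921  0.1529]
410 340 [ 0.3893 -0.3246  0.1589]
400 310 [ 0.4013 -0.3206  0.1297]
440 210 [ 0.4981 -0.3293  0.1737]
52530 -0.2620018891357085
2425 [ 0.55998502 -0.27232365  0.40627268] [ 0.42859862 -0.39998591  0.14002016]
delta [-0.0078  0.061  -0.0093] turn 0 F [-0.72  0.07  1.01] pos [ 0.4705 -0.2518  0.261 ] open 0.0855 t 1.45
```

Run:
```python
from h import *
c=load('w1');P=cloud(c)[:345,355:].reshape(-1,3)
b=load('s0');S=cloud(b).reshape(-1,3);D=cloud(load('d0')).reshape(-1,3)
for n,Q in(('w',P),('s',S),('d',D)):
  for x0 in np.arange(.40,.58,.02):
    r=[]
    for z0 in(.12,.16,.19,.21,.23,.25,.28):
        z1={.12:.16,.16:.19,.19:.21,.21:.23,.23:.25,.25:.28,.28:.4}[z0]
        m=(Q[:,0]>=x0)&(Q[:,0]<x0+.02)&(Q[:,2]>z0)&(Q[:,2]<z1)&(Q[:,1]<-.266)&(Q[:,1]>-.42)
        r.append(f"{np.percentile(Q[m,1],98):.3f}({m.sum()})" if m.sum()>3 else '-')
    print(n,round(x0,2),r)
a=b['color'][110:230,370:500];cv2.imwrite('pics/lev.png',np.hstack([cv2.resize(a,None,fx=4,fy=4,interpolation=cv2.INTER_CUBIC)]))
```

```text
w 0.4 ['-0.318(388)', '-', '-', '-', '-', '-', '-']
w 0.42 ['-', '-', '-', '-0.275(4)', '-0.273(226)', '-', '-']
w 0.44 ['-', '-', '-', '-0.275(601)', '-0.275(224)', '-', '-']
w 0.46 ['-0.277(6)', '-0.283(237)', '-0.292(15)', '-0.282(754)', '-', '-', '-0.294(214)']
w 0.48 ['-0.276(40)', '-0.281(3450)', '-0.292(645)', '-0.294(438)', '-', '-', '-0.293(874)']
w 0.5 ['-0.275(171)', '-0.282(2332)', '-0.292(941)', '-', '-', '-', '-']
w 0.52 ['-0.274(320)', '-0.292(249)', '-0.292(1062)', '-', '-', '-', '-']
w 0.54 ['-0.291(216)', '-0.292(344)', '-0.292(1492)', '-0.318(325)', '-0.318(630)', '-0.319(1714)', '-0.325(5579)']
w 0.56 ['-0.292(269)', '-0.292(436)', '-0.292(1685)', '-0.293(625)', '-0.318(851)', '-0.320(2271)', '-0.325(6820)']
s 0.4 ['-', '-', '-', '-', '-', '-', '-']
s 0.42 ['-', '-', '-', '-0.273(8)', '-0.272(15)', '-', '-']
s 0.44 ['-0.266(10)', '-', '-', '-0.274(34)', '-0.274(5)', '-', '-']
s 0.46 ['-0.282(46)', '-0.283(124)', '-0.290(20)', '-0.281(24)', '-', '-', '-']
s 0.48 ['-0.281(7)', '-0.278(227)', '-0.289(46)', '-0.290(14)', '-', '-', '-']
s 0.5 ['-0.270(38)', '-0.281(90)
[... 295 characters left out ...]
)', '-0.316(96)', '-0.324(519)']
d 0.4 ['-0.318(7)', '-', '-', '-', '-', '-', '-']
d 0.42 ['-', '-', '-', '-0.269(8)', '-0.269(8)', '-', '-']
d 0.44 ['-0.271(5)', '-', '-', '-0.273(30)', '-', '-', '-']
d 0.46 ['-', '-0.278(51)', '-0.289(6)', '-0.280(21)', '-', '-', '-']
d 0.48 ['-0.272(5)', '-0.276(72)', '-0.287(36)', '-0.293(5)', '-', '-', '-']
d 0.5 ['-0.269(63)', '-0.280(86)', '-0.286(19)', '-', '-', '-', '-']
d 0.52 ['-0.272(89)', '-0.284(73)', '-0.288(25)', '-', '-', '-', '-']
d 0.54 ['-0.287(82)', '-0.286(74)', '-0.287(66)', '-0.314(41)', '-0.314(45)', '-0.317(67)', '-0.323(293)']
d 0.56 ['-0.286(95)', '-0.285(74)', '-0.286(72)', '-0.295(51)', '-0.313(50)', '-0.316(80)', '-0.323(361)']
```

View pics/lev.png

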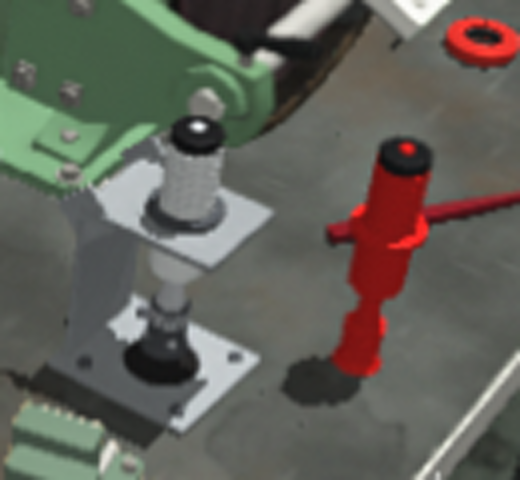

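The sander lever (x 0.42–0.49, z 0.21–0.24, y up to -0.272) would foul a grasp with the jaws along y. I'll grasp high on the grip barrel with the jaws at about -32° and a reduced opening.

Run:
```python
from h import *
to([.479,-.243,.28],-32)
o=get_obs();M=R.from_euler('xyz',o['tcp_rot'],degrees=True).as_matrix()
print(M.T@(load('w1')['T'][:3,3]-o['ee_pos']))
```

```text
delta [-0.0088 -0.019  -0.0085] turn -55.34 F [-0.72  0.07  1.01] pos [ 0.4705 -0.2518  0.261 ] open 0.0855 t 1.45
[-7.48890045e-02 -1.68717387e-01  7.76878773e-05]
```

>>> move_arm(
  deltas=[
    [[-0.005,-0.01,-0.005,-8],[-0.005,-0.015,-0.005,-16],[-0.005,-0.015,-0.005,-24.5],[-0.005,-0.015,-0.005,-33],[-0.005,-0.015,-0.005,-41.5]],
  ],
  claw=0.046,
)

```text
time: 1.95
ee_pos: [0.4766, -0.2479, 0.2828]
tcp_rot: [-89.7, 0.1, -135.5]
wrist_force: [-1.0, -0.3, -0.1]
opening: 0.0461
```

>>> move_arm(
  deltas=[
    [[0,0,0,-8.3],[0,0,0,-13.8],[0,0,0,-13.8],[0,0,0,-13.8]],
  ],
)

```text
time: 2.35
ee_pos: [0.4766, -0.2478, 0.2812]
tcp_rot: [-89.8, 0.0, -122.3]
wrist_force: [0.8, -0.1, 0.4]
opening: 0.0458
```

Run:
```python
from h import *
c=snap('wrist','w2')
to([.479,-.243,.152],-32)
P=cloud(c).reshape(-1,3)
print(proj(c,[.479,-.243,.178]))
m=(abs(P[:,2]-.178)<.0025)&(np.hypot(P[:,0]-.479,P[:,1]+.243)<.022);print(m.sum(),P[m].mean(0),(P[m].max(0)+P[m].min(0))/2)
```

```text
delta [-0.0052  0.1286 -0.0007] turn -0.24 F [ 0.16 -0.39 -0.33] pos [ 0.4765 -0.2477  0.2806] open 0.0463 t 2.4
(np.float64(320.65490541125706), np.float64(231.18959168749723))
1282 [ 0.47976058 -0.24184961  0.17775273] [ 0.47951459 -0.24234135  0.17797715]
```

View pics/w2.png

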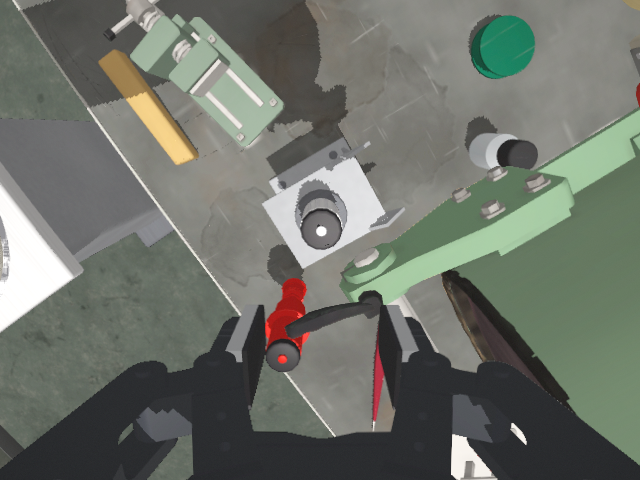

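The cap is at (322,231), matching the prediction within 1.5 px. Descending.

>>> move_arm(
  deltas=[
    [[-0.0055,0.02,0.0,0],[-0.0055,0.045,0.0,0],[-0.0055,0.065,0.0,0],[-0.0055,0.08,0.0,0],[-0.0055,0.08,0.0,0]],
  ],
)

```text
time: 2.9
ee_pos: [0.4787, -0.2424, 0.1974]
tcp_rot: [-90.1, -0.0, -122.2]
wrist_force: [0.4, 0.2, 0.3]
opening: 0.0458
```

>>> move_arm(
  deltas=[
    [[0,0.012,0,0],[0,0.024,0,0],[0,0.036,0,0],[0,0.046,0,0],[0,0.046,0,0]],
  ],
)

```text
time: 3.4
ee_pos: [0.4787, -0.2424, 0.1509]
tcp_rot: [-90.1, -0.0, -122.1]
wrist_force: [-0.2, -0.4, -0.9]
opening: 0.0461
```

>>> move_arm(
  deltas=[
    [[0,0,0,0],[0,0,0,0],[0,0,0,0],[0,0,0,0],[0,0,0,0]],
  ],
  claw=0.02,
  newtons=60,
)

```text
time: 3.9
ee_pos: [0.4795, -0.2428, 0.153]
tcp_rot: [-90.0, 0.0, -122.1]
wrist_force: [-0.3, 0.3, 0.3]
opening: 0.0197
```

>>> move_arm(
  deltas=[
    [[0,-0.008,0,0],[0,-0.02,0,0],[0,-0.035,0,0],[0,-0.05,0,0],[0,-0.065,0,0]],
  ],
)

```text
time: 4.4
ee_pos: [0.4795, -0.2428, 0.2196]
tcp_rot: [-89.9, 0.0, -122.1]
wrist_force: [0.3, 0.5, 0.3]
opening: 0.0202
```

>>> move_arm(
  deltas=[
    [[0,-0.02,0,0],[0,-0.045,0,0],[0,-0.065,0,0],[0,-0.08,0,0],[0,-0.08,0,0]],
  ],
)

```text
time: 4.9
ee_pos: [0.4799, -0.243, 0.3008]
tcp_rot: [-89.8, 0.0, -122.1]
wrist_force: [0.5, -0.8, 0.6]
opening: 0.0197
```

The opening reached 20 mm, so nothing is held. I'll look.

Run:
```python
from h import *
b=snap('scene','s1');c=snap('wrist','w3')
print(get_obs()['opening'])
P=cloud(c).reshape(-1,3)
m=(P[:,2]>.17)&(P[:,2]<.2)&(np.hypot(P[:,0]-.479,P[:,1]+.243)<.03);print(m.sum(),P[m].mean(0))
a=cv2.resize(b['color'][60:240,370:520],None,fx=2.6,fy=2.6,interpolation=cv2.INTER_CUBIC)
w=cv2.resize(c['color'],(400,300))
o=np.zeros((470,800,3),np.uint8);o[:468,:390]=a;o[:300,400:]=w;cv2.imwrite('pics/v1.png',o)
```

```text
0.019811951216670266
1198 [ 0.48005831 -0.24134544  0.17752615]
```

View pics/v1.png

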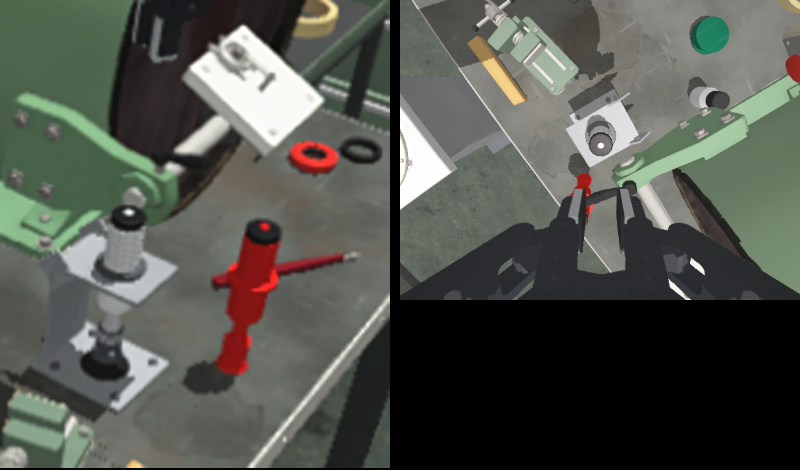

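Run:
```python
from h import *
c=load('w3');b=load('s1');o=get_obs()
print(o['ee_pos'],o['tcp_rot'],o['q']);t=o['ee_pos']
print('wrist',proj(c,t),'scene',proj(b,t),c['fx'])
M=R.from_euler('xyz',o['tcp_rot'],degrees=True).as_matrix();print((M.T@c['T'][:3,:3]).round(3),M.T@(c['T'][:3,3]-t))
P=cloud(c)
for u,v in[(290,300),(285,320),(365,300),(290,370),(365,370),(320,430)]:print(u,v,P[v,u].round(4),(M.T@(P[v,u]-t)).round(4))
Q=cloud(b)
for u,v in[(425,75),(430,72),(438,65),(424,68)]:print(u,v,Q[v,u].round(4))
```

```text
[ 0.47961764 -0.24285371  0.29796139] [-8.99571842e+01  4.45544723e-03 -1.22056773e+02] [-2.68556364e+01  6.81252967e+00  2.32380778e+01  1.06382505e+02
  5.55747078e-04  9.52011383e+01]
wrist (np.float64(321.14256546172345), np.float64(292.0050711386959)) scene (np.float64(425.8108192606088), np.float64(93.56545042053233)) 385.7492948545568
[[ 0.002  0.957  0.289]
 [-0.    -0.289  0.957]
 [ 1.    -0.002 -0.   ]] [-0.07408114 -0.17486287  0.00030888]
290 300 [ 0.3949 -0.312   0.0761] [ 0.1036  0.2218 -0.0353]
285 320 [ 0.4747 -0.2266  0.3497] [-0.0112 -0.0517 -0.0127]
365 300 [ 0.4842 -0.2961  0.2124] [0.0427 0.0856 0.0321]
290 370 [ 0.4723 -0.2357  0.3668] [-0.0022 -0.0689 -0.0099]
365 370 [ 0.4964 -0.2388  0.3819] [-0.0123 -0.0839  0.0121]
320 430 [-0.1271 -1.1974 -0.8581] [ 1.1311  1.1559 -0.0084]
425 75 [ 0.4878 -0.2429  0.3379]
430 72 [ 0.4707 -0.2282  0.3559]
438 65 [ 0.4475 -0.2097  0.3854]
424 68 [ 0.4905 -0.2391  0.3541]
```

Run:
```python
from h import *
d=snap('side','d1');o=get_obs();t=o['ee_pos'];print(t,o['opening'])
for n,c in(('s',load('s1')),('d',d),('w',load('w3'))):
    Q=cloud(c).reshape(-1,3);m=(np.hypot(Q[:,0]-t[0],Q[:,1]-t[1])<.04)&(Q[:,2]>.2);q=Q[m]
    print(n,m.sum(),np.percentile(q[:,2],[0,1,3,10,30]).round(4),q[q[:,2]<np.percentile(q[:,2],15)].mean(0).round(4),proj(c,t))
a=cv2.resize(load('s1')['color'][20:120,380:480],(500,500),interpolation=cv2.INTER_CUBIC)
b=d['color'];u,v=map(int,proj(d,t));cv2.circle(b,(u,v),1,(0,0,255),-1);x=cv2.resize(b[v-60:v+40,u-30:u+30],(300,500),interpolation=cv2.INTER_CUBIC)
cv2.imwrite('pics/v2.png',np.hstack([a,x]))
```

```text
[ 0.47938822 -0.24275292  0.29730205] 0.019996132376276864
s 1883 [0.33   0.3348 0.3411 0.3564 0.4011] [ 0.4745 -0.2348  0.3508] (np.float64(425.8392693515998), np.float64(93.89830068153378))
d 2176 [0.2147 0.3326 0.3406 0.3633 0.4147] [ 0.4801 -0.2375  0.3535] (np.float64(348.9329323617291), np.float64(116.75106140222115))
w 34335 [0.3292 0.3383 0.3452 0.3654 0.385 ] [ 0.4834 -0.2373  0.3568] (np.float64(320.63848415727614), np.float64(291.54931680302303))
```

View pics/v2.png

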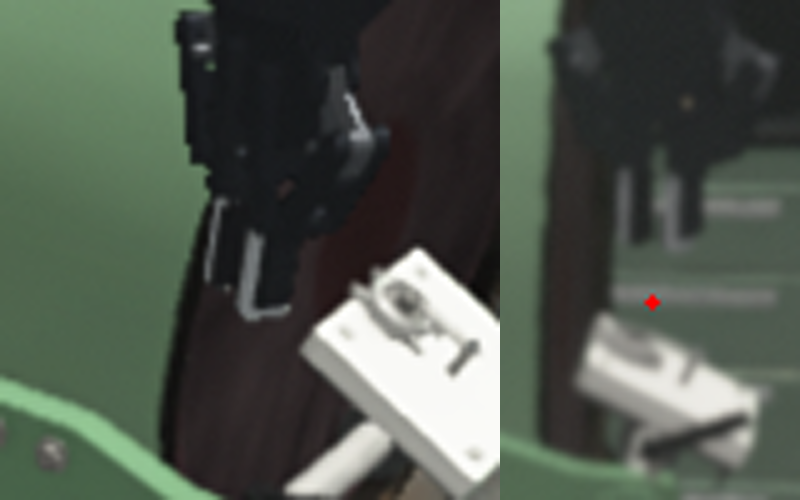

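Scene and side pictures: the real fingertips end about 32 mm short of the reported TCP (tips at z≈0.330, TCP 0.297). So the grasp passed above the cap, and the gun is still in its holder. I'll descend again with that offset.

>>> move_arm(
  deltas=[
    [[0,0.025,0,0],[0,0.055,0,0],[0,0.085,0,0],[0,0.11,0,0],[0,0.11,0,0]],
  ],
  claw=0.046,
)

```text
time: 5.55
ee_pos: [0.4775, -0.2418, 0.1835]
tcp_rot: [-90.4, -0.0, -122.1]
wrist_force: [-0.1, 0.8, 0.4]
opening: 0.0461
```

>>> move_arm(
  deltas=[
    [[0,0.012,0,0],[0,0.024,0,0],[0,0.036,0,0],[0,0.044,0,0],[0,0.044,0,0]],
  ],
)

```text
time: 6.05
ee_pos: [0.4789, -0.2426, 0.1425]
tcp_rot: [-90.1, -0.0, -122.1]
wrist_force: [1.1, 0.4, -0.6]
opening: 0.0463
```

>>> move_arm(
  deltas=[
    [[0,0.008,0,0],[0,0.016,0,0],[0,0.022,0,0],[0,0.025,0,0],[0,0.025,0,0]],
  ],
)

```text
time: 6.55
ee_pos: [0.4792, -0.2427, 0.1182]
tcp_rot: [-90.0, -0.0, -122.1]
wrist_force: [0.2, 0.4, 0.1]
opening: 0.0459
```

Run:
```python
from h import *
b=snap('scene','s2');d=snap('side','d2');to([.4797,-.242,.118],-32)
a=cv2.resize(b['color'][70:190,370:470],(500,600),interpolation=cv2.INTER_CUBIC)
x=cv2.resize(d['color'][100:220,320:380],(300,600),interpolation=cv2.INTER_CUBIC)
cv2.imwrite('pics/v3.png',np.hstack([a,x]))
```

```text
delta [-0.0008  0.0009 -0.0002] turn -0.06 F [ 0.26 -0.05 -0.05] pos [ 0.4795 -0.2428  0.1189] open 0.0459 t 6.65
```

View pics/v3.png

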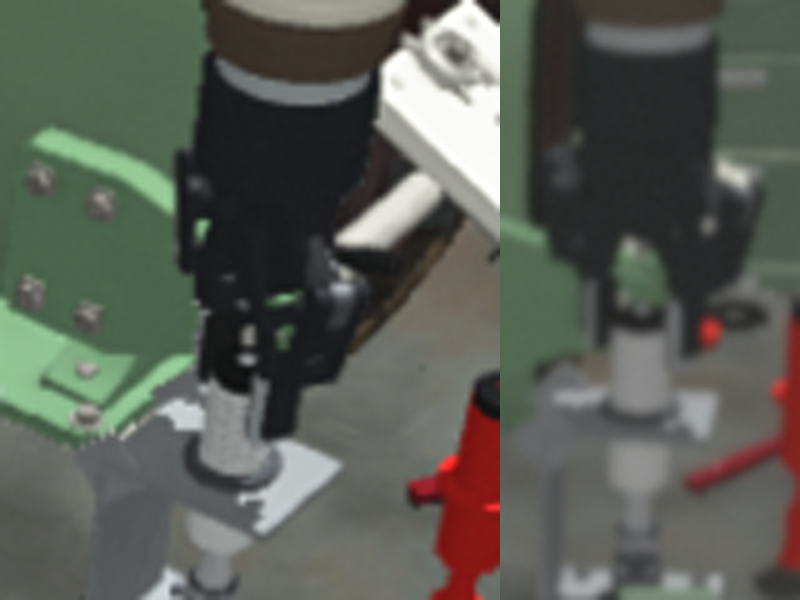

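Fingertips straddle the cap and the upper part of the ribbed grip with no contact force. Closing.

>>> move_arm(
  deltas=[
    [[0,0.003,0,0],[0,0.003,0,0],[0,0.003,0,0],[0,0.003,0,0],[0,0.003,0,0]],
  ],
  claw=0.02,
  newtons=80,
)

```text
time: 7.15
ee_pos: [0.4797, -0.2429, 0.1164]
tcp_rot: [-89.9, 0.0, -122.1]
wrist_force: [-0.3, 1.6, 6.5]
opening: 0.0298
```

>>> move_arm(
  deltas=[
    [[0,-0.006,0,0],[0,-0.015,0,0],[0,-0.025,0,0],[0,-0.03,0,0],[0,-0.03,0,0]],
  ],
)

```text
time: 7.65
ee_pos: [0.4799, -0.243, 0.1468]
tcp_rot: [-89.9, 0.0, -122.1]
wrist_force: [-0.5, 0.5, -4.1]
opening: 0.0298
```

Lifted, with a load of -4.1 N, which is the gun's weight. Raising it clear of the holder.

>>> move_arm(
  deltas=[
    [[0,-0.02,0,0],[0,-0.045,0,0],[0,-0.07,0,0],[0,-0.095,0,0],[0,-0.1,0,0]],
  ],
)

```text
time: 8.15
ee_pos: [0.4801, -0.2431, 0.2483]
tcp_rot: [-89.8, 0.0, -122.1]
wrist_force: [0.2, -0.1, -4.1]
opening: 0.0303
```

>>> move_arm(
  deltas=[
    [[0,-0.01,0,0],[0,-0.02,0,0],[0,-0.02,0,0],[0,-0.02,0,0]],
  ],
)

```text
time: 8.55
ee_pos: [0.4794, -0.2428, 0.2652]
tcp_rot: [-90.0, -0.0, -122.1]
wrist_force: [0.2, -0.1, -4.5]
opening: 0.0299
```

Run:
```python
from h import *
from scipy.optimize import least_squares as ls
b=snap('scene','s3');d=snap('side','d3')
o=get_obs();t=o['ee_pos']
for n,c in(('s',b),('d',d)):
    Q=cloud(c).reshape(-1,3);m=(np.hypot(Q[:,0]-t[0],Q[:,1]-t[1])<.05)&(Q[:,2]>.13)&(Q[:,2]<.31);q=Q[m]
    print(n,m.sum(),np.percentile(q[:,2],[0,1,3,10]).round(4))
    for z in np.arange(.13,.31,.01):
        k=q[(q[:,2]>=z)&(q[:,2]<z+.01)]
        if len(k)>3:print(round(z,2),len(k),k.mean(0)[:2].round(4))
to([.52,-.1,.27],-87.35)
```

```text
s 953 [0.1317 0.151  0.1627 0.1739]
0.14 6 [ 0.475  -0.2879]
0.15 17 [ 0.4761 -0.2863]
0.16 39 [ 0.4725 -0.2689]
0.17 86 [ 0.4747 -0.2516]
0.18 65 [ 0.4759 -0.2551]
0.19 56 [ 0.4747 -0.2398]
0.2 52 [ 0.4742 -0.2421]
0.21 42 [ 0.4712 -0.2589]
0.22 42 [ 0.4589 -0.265 ]
0.23 53 [ 0.4717 -0.2305]
0.24 61 [ 0.473  -0.2312]
0.25 60 [ 0.4709 -0.2313]
0.26 41 [ 0.4725 -0.2292]
0.27 129 [ 0.4729 -0.231 ]
0.28 66 [ 0.4725 -0.2303]
0.29 53 [ 0.4718 -0.2286]
0.3 84 [ 0.4733 -0.2283]
d 747 [0.1391 0.143  0.1477 0.1717]
0.14 24 [ 0.4894 -0.286 ]
0.15 13 [ 0.5026 -0.2822]
0.16 27 [ 0.4927 -0.2641]
0.17 56 [ 0.4825 -0.2457]
0.18 38 [ 0.4851 -0.2473]
0.19 40 [ 0.4793 -0.2351]
0.2 29 [ 0.4778 -0.236 ]
0.21 35 [ 0.4701 -0.2554]
0.22 40 [ 0.4647 -0.2572]
0.23 49 [ 0.4758 -0.2319]
0.24 47 [ 0.478 -0.229]
0.25 49 [ 0.4775 -0.2304]
0.26 41 [ 0.4772 -0.229 ]
0.27 74 [ 0.4779 -0.229 ]
0.28 51 [ 0.4786 -0.2303]
0.29 50 [ 0.4774 -0.2295]
0.3 81 [ 0.4801 -0.2301]
delta [-0.1425 -0.005  -0.0412] turn 55.29 F [-1.03  0.5  -4.12] pos [ 0.4793 -0.2427  0.265 ] open 0.03 t 8.65
```

Run:
```python
from h import *
to([.5,-.1,.31],-87.35)
to([.61,.003,.26],-87.35)
```

```text
delta [-0.1319 -0.045  -0.0582] turn 55.29 F [-1.03  0.5  -4.12] pos [ 0.4793 -0.2427  0.265 ] open 0.03 t 8.65
delta [-0.2776  0.005  -0.0196] turn 55.29 F [-1.03  0.5  -4.12] pos [ 0.4793 -0.2427  0.265 ] open 0.03 t 8.65
```

>>> move_arm(
  deltas=[
    [[-0.02,-0.01,-0.01,0],[-0.05,-0.03,-0.02,8],[-0.08,-0.045,-0.035,16],[-0.11,-0.045,-0.05,24],[-0.132,-0.045,-0.058,32]],
  ],
)

```text
time: 9.15
ee_pos: [0.5003, -0.0983, 0.311]
tcp_rot: [-90.0, 0.0, -154.3]
wrist_force: [-0.5, -0.1, -4.4]
opening: 0.0302
```

>>> move_arm(
  deltas=[
    [[0,0,0,8],[0,0,0,16],[0,0,0,23.3],[0,0,0,23.3],[0,0,0,23.3]],
  ],
)

```text
time: 9.65
ee_pos: [0.5002, -0.1001, 0.3104]
tcp_rot: [-90.0, -0.0, -177.1]
wrist_force: [-0.2, -0.5, -3.7]
opening: 0.03
```

Run:
```python
from h import *
to([.605,.003,.28],-87.35)
```

```text
delta [-0.1098  0.0304 -0.0978] turn 0.2 F [-0.15 -0.49 -3.73] pos [ 0.5002 -0.1001  0.3104] open 0.03 t 9.65
```

>>> move_arm(
  deltas=[
    [[-0.03,0.0,-0.025,0],[-0.06,0.01,-0.05,0],[-0.09,0.02,-0.08,0],[-0.11,0.03,-0.098,0],[-0.11,0.03,-0.098,0]],
  ],
)

```text
time: 10.15
ee_pos: [0.6071, 0.0053, 0.2771]
tcp_rot: [-90.0, -0.2, -177.0]
wrist_force: [-0.7, -0.5, -4.7]
opening: 0.0298
```

>>> move_arm(
  deltas=[
    [[0,0.015,0,0],[0,0.03,0,0],[0,0.03,0,0],[0,0.03,0,0]],
  ],
)

```text
time: 10.55
ee_pos: [0.6053, 0.0025, 0.2512]
tcp_rot: [-90.0, -0.0, -177.3]
wrist_force: [0.1, 1.1, -4.1]
opening: 0.0301
```

```bash
cat >> h.py <<'E'
from scipy.optimize import least_squares as ls
def slices(c,t,lo,hi,st=.008,rad=.04):
    Q=cloud(c).reshape(-1,3);v=Q-c['T'][:3,3]
    for z in np.arange(lo,hi,st):
        k=Q[(Q[:,2]>=z)&(Q[:,2]<z+st)&(np.hypot(Q[:,0]-t[0],Q[:,1]-t[1])<rad)]
        if len(k)>5:
            d=k.mean(0)-c['T'][:3,3];n=np.array([-d[1],d[0]])/np.hypot(d[0],d[1]);s=(k[:,:2]@n);w=np.percentile(s,[3,97])
            print(round(z,3),len(k),k.mean(0)[:2].round(4),'width',(w[1]-w[0]).round(4))
E
python3 - <<'E'
from h import *
t=get_obs()['ee_pos'];print(t)
for n in('scene','side'):
    c=snap(n,n[0]+'4');print(n);slices(c,[t[0]-.003,t[1]+.01],.13,.3)
to([.612,.003,.22],-87.35)
E
```

```text
[0.60526811 0.00246779 0.25118135]
scene
0.154 58 [0.5975 0.0113] width 0.0266
0.162 39 [0.5982 0.0119] width 0.023
0.17 33 [0.5972 0.0111] width 0.0229
0.178 52 [0.5996 0.0093] width 0.0239
0.186 43 [0.5994 0.009 ] width 0.0161
0.194 23 [0.6003 0.0074] width 0.0124
0.202 9 [0.5993 0.0084] width 0.0118
0.21 19 [0.5968 0.0146] width 0.0261
0.218 51 [0.5938 0.0134] width 0.0293
0.226 60 [0.596  0.0149] width 0.0302
0.234 52 [0.5962 0.0139] width 0.032
0.242 55 [0.596  0.0145] width 0.0306
0.25 29 [0.5928 0.0167] width 0.04
0.258 139 [0.5969 0.0125] width 0.0412
0.266 60 [0.5965 0.0128] width 0.0299
0.274 46 [0.5936 0.0117] width 0.0266
0.282 54 [0.5931 0.0112] width 0.0368
0.29 78 [0.5946 0.0139] width 0.0421
0.298 94 [0.5951 0.015 ] width 0.041
side
0.154 43 [0.6038 0.0122] width 0.0273
0.162 32 [0.6031 0.0121] width 0.023
0.17 38 [0.6036 0.012 ] width 0.0232
0.178 40 [0.6036 0.0109] width 0.0231
0.186 33 [0.6043 0.0086] width 0.0185
0.194 18 [0.6041 0.0093] width 0.0115
0.202 19 [0.6044 0.0087] width 0.0115
0.21 24 [0.6027 0.0144] width 0.0234
0.218 48 [0.6041 0.0156] width 0.0317
0.226 51 [0.6029 0.0153] width 0.0317
0.234 53 [0.6037 0.0151] width 0.0315
0.242 47 [0.6031 0.0159] width 0.0305
0.25 40 [0.6028 0.019 ] width 0.033
0.258 87 [0.6026 0.0155] width 0.041
0.266 50 [0.6037 0.0161] width 0.0278
0.274 44 [0.6029 0.0154] width 0.0289
0.282 40 [0.601 0.02 ] width 0.0287
0.29 51 [0.6012 0.0232] width 0.0286
0.298 50 [0.6014 0.023 ] width 0.0297
delta [-0.0062  0.0319 -0.0002] turn 0.02 F [-0.75  0.67 -3.84] pos [0.6057 0.0026 0.2519] open 0.0298 t 10.65
```

>>> move_arm(
  deltas=[
    [[-0.0065,0.005,-0.0005,0],[-0.0065,0.015,-0.0005,0],[-0.0065,0.022,-0.0005,0],[-0.0065,0.027,-0.0005,0],[-0.0065,0.027,-0.0005,0]],
  ],
)

```text
time: 11.15
ee_pos: [0.6116, 0.0037, 0.2225]
tcp_rot: [-90.0, -0.1, -177.4]
wrist_force: [-0.4, 0.7, -4.6]
opening: 0.0298
```

Run:
```python
from h import *
to([.612,.0033,.2065],-87.35)
o=[]
for n,r in(('scene',(120,230,255,355)),('side',(180,290,225,325))):
    c=snap(n,n[0]+'5');o.append(cv2.resize(c['color'][r[0]:r[1],r[2]:r[3]],(400,440),interpolation=cv2.INTER_CUBIC))
cv2.imwrite('pics/v4.png',np.hstack(o))
```

```text
delta [-0.0004  0.016   0.0004] turn -0.0 F [-0.36  0.67 -4.56] pos [0.6116 0.0037 0.2225] open 0.0298 t 11.15
```

View pics/v4.png

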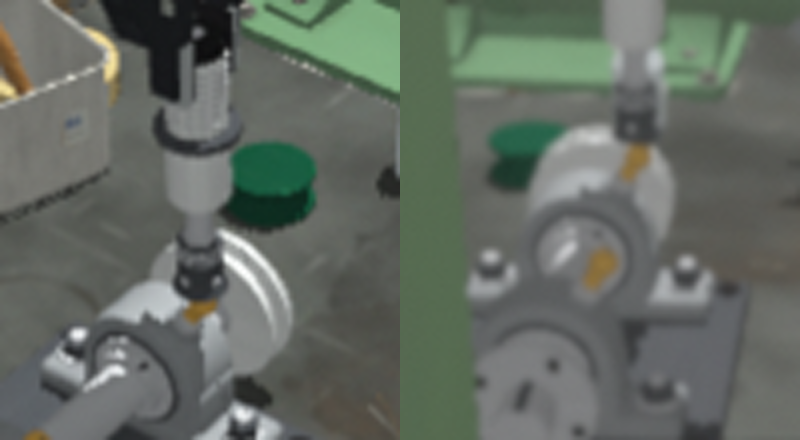

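Mouth sits centred right above the correct ball in both views (scene crop (200,295); side crop (635,145)). Descending onto it gently, watching the force.

>>> move_arm(
  deltas=[
    [[0,0.003,0,0],[0,0.006,0,0],[0,0.009,0,0],[0,0.011,0,0],[0,0.011,0,0]],
  ],
)

```text
time: 11.75
ee_pos: [0.612, 0.0037, 0.2123]
tcp_rot: [-90.0, -0.0, -177.4]
wrist_force: [-0.4, -0.3, -4.7]
opening: 0.03
```

>>> move_arm(
  deltas=[
    [[0,0.0015,0,0],[0,0.003,0,0],[0,0.005,0,0],[0,0.005,0,0]],
  ],
  newtons=25,
)

```text
time: 12.15
ee_pos: [0.6121, 0.0033, 0.2076]
tcp_rot: [-90.0, -0.0, -177.4]
wrist_force: [-0.3, -0.3, -3.2]
opening: 0.0298
```

>>> move_arm(
  deltas=[
    [[0.003,0,0,0],[0.006,0.0001,0,0],[0.009,0.0003,0,0],[0.0124,0.0005,0,0],[0.0124,0.0005,0,0]],
  ],
)

```text
time: 12.65
ee_pos: [0.5998, 0.0033, 0.2083]
tcp_rot: [-90.0, 0.1, -177.4]
wrist_force: [2.7, 0.3, 2.8]
opening: 0.0297
```

>>> move_arm(
  deltas=[
    [[0.003,0.0003,0,0],[0.006,0.0008,0,0],[0.009,0.0012,0,0],[0.0123,0.0017,0,0],[0.0123,0.0017,0,0]],
  ],
)

```text
time: 13.15
ee_pos: [0.5868, 0.0023, 0.2054]
tcp_rot: [-90.0, -0.1, -177.4]
wrist_force: [1.8, -1.1, 1.2]
opening: 0.0296
```

>>> move_arm(
  deltas=[
    [[0.003,0.0005,0,0],[0.006,0.001,0,0],[0.009,0.0017,0,0],[0.0121,0.0024,0,0],[0.0121,0.0024,0,0]],
  ],
)

```text
time: 13.65
ee_pos: [0.5746, 0.002, 0.2031]
tcp_rot: [-90.0, -0.1, -177.4]
wrist_force: [2.6, -0.8, 0.2]
opening: 0.0304
```

>>> move_arm(
  deltas=[
    [[0.003,0.0009,0,0],[0.006,0.0018,0,0],[0.009,0.0027,0,0],[0.0118,0.0036,0,0],[0.0118,0.0036,0,0]],
  ],
)

```text
time: 14.15
ee_pos: [0.5631, 0.0014, 0.1996]
tcp_rot: [-90.0, -0.0, -177.4]
wrist_force: [2.0, -0.1, 1.6]
opening: 0.0296
```

>>> move_arm(
  deltas=[
    [[0.003,0.0012,0,0],[0.006,0.0024,0,0],[0.009,0.0036,0,0],[0.0114,0.0046,0,0],[0.0114,0.0046,0,0]],
  ],
)

```text
time: 14.65
ee_pos: [0.552, 0.0008, 0.1949]
tcp_rot: [-90.0, 0.0, -177.4]
wrist_force: [3.1, -1.8, 1.8]
opening: 0.0301
```

>>> move_arm(
  deltas=[
    [[0.003,0.0015,0,0],[0.006,0.003,0,0],[0.009,0.0045,0,0],[0.011,0.0055,0,0],[0.011,0.0055,0,0]],
  ],
)

```text
time: 15.15
ee_pos: [0.5407, 0.0003, 0.1893]
tcp_rot: [-90.0, -0.0, -177.4]
wrist_force: [2.4, -2.5, 2.0]
opening: 0.0294
```

```bash
cat >> h.py <<'E'
def gunfit(c,b,a0,lo=.062,hi=.098,r=.017):
    # axis fit on lower barrel, initial mouth-ish point b and axis a0; barrel surface radius r
    Q=cloud(c).reshape(-1,3);a0=np.array(a0)/np.linalg.norm(a0)
    h=(Q-b)@a0;rad=np.linalg.norm(Q-b-np.outer(h,a0),axis=1)
    view=np.array(c['T'][:3,3])
    S=[(lo,hi,.017),(.005,.03,.013),(.036,.055,.007),(.11,.128,.016)]
    pts=[];rr=[]
    for l,u,r in S:
        m=(h>l)&(h<u)&(rad<r+.007);pts.append(Q[m]);rr.append(np.full(m.sum(),r))
    q=np.vstack(pts);rr=np.concatenate(rr)
    def f(p):
        a=np.array([p[2],p[3],1]);a/=np.linalg.norm(a);o=np.array([p[0],p[1],b[2]]);w=q-o
        return np.linalg.norm(w-np.outer(w@a,a),axis=1)-rr
    s=ls(f,[b[0],b[1],a0[0]/a0[2],a0[1]/a0[2]],loss='soft_l1',f_scale=.0015)
    a=np.array([s.x[2],s.x[3],1]);a/=np.linalg.norm(a)
    o=np.array([s.x[0],s.x[1],b[2]])
    # collar: 46 wide -> axial extent of points with radius>.019
    h=(Q-o)@a;rad=np.linalg.norm(Q-o-np.outer(h,a),axis=1)
    m=(rad>.0195)&(rad<.0245)&(h>.07)&(h<.12)
    print('n',len(q),'res',abs(s.fun).mean().round(4),'axis',a.round(3),'tilt',np.degrees(np.arccos(a[2])).round(1),'pt at z=b',o.round(4),'collar h',np.percentile(h[m],[5,50,95]).round(4),m.sum())
    return o,a
E
python3 - <<'E'
from h import *
o=get_obs();print(o['ee_pos'],o['wrist_force'],o['torque'])
n=np.array([-.4995,-.023,.866]);b=np.array([.612,.0033,.1115])-.003*n
for k in('scene','side'):
    c=snap(k,k[0]+'6');gunfit(c,b,n)
E
```

```text
[5.40707521e-01 2.98539863e-04 1.89316683e-01] [ 2.44191415 -2.4512681   1.98224976] [-0.68994679 -0.75142076 -0.20039584]
n 369 res 0.0011 axis [-0.471 -0.003  0.882] tilt 28.1 pt at z=b [0.6116 0.0027 0.1089] collar h [0.1023 0.1066 0.1091] 96
n 475 res 0.0015 axis [-0.459 -0.011  0.888] tilt 27.4 pt at z=b [0.6119 0.0025 0.1089] collar h [0.0837 0.1044 0.1092] 69
```

>>> move_arm(
  deltas=[
    [[0.002,0.001,0.001,0],[0.0043,0.0023,0.001,0],[0.0043,0.0023,0.001,0],[0.0043,0.0023,0.001,0]],
  ],
)

```text
time: 15.65
ee_pos: [0.5367, -0.0007, 0.1869]
tcp_rot: [-90.0, -0.0, -177.4]
wrist_force: [1.1, -0.9, 0.1]
opening: 0.0299
```

Run:
```python
from h import *
o=get_obs();print(o['ee_pos'],o['wrist_force'],o['torque'])
n=np.array([-.4995,-.023,.866]);b=np.array([.612,.0033,.1115])-.003*n
for k in('scene','side'):
    c=snap(k,k[0]+'7');gunfit(c,b,n)
c=load('d7');cs=load('s7')
x=[cv2.resize(i[r[0]:r[1],r[2]:r[3]],(400,440),interpolation=cv2.INTER_CUBIC) for i,r in((cs['color'],(120,230,255,355)),(c['color'],(180,290,225,325)))]
cv2.imwrite('pics/v5.png',np.hstack(x))
```

```text
[ 0.53672964 -0.00067826  0.1869144 ] [ 1.09994669 -0.91145598  0.11686457] [-0.10435477 -0.54369097 -0.05631148]
n 357 res 0.001 axis [-0.501 -0.009  0.865] tilt 30.1 pt at z=b [0.6125 0.0025 0.1089] collar h [0.1026 0.1068 0.1094] 84
n 475 res 0.0015 axis [-0.487 -0.016  0.873] tilt 29.2 pt at z=b [0.6125 0.0022 0.1089] collar h [0.0765 0.1046 0.108 ] 58Traceback (most recent call last):
  File "<stdin>", line 6, in <module>
  File "h.py", line 6, in load
    def load(tag): return pickle.load(open(f'{tag}.pkl','rb'))
                                      ~~~~^^^^^^^^^^^^^^^^^^^
FileNotFoundError: [Errno 2] No such file or directory: 'd7.pkl'
```

Tilt is 29.2–30.1° and the mouth is on the ball. Gripping firmly, then pressing along the axis.

>>> move_arm(
  deltas=[
    [[0,0,0,0],[0,0,0,0],[0,0,0,0]],
  ],
  newtons=115,
)

```text
time: 16.05
ee_pos: [0.537, -0.0007, 0.1871]
tcp_rot: [-90.0, -0.0, -177.4]
wrist_force: [1.5, 0.1, 0.5]
opening: 0.029
```

>>> move_arm(
  deltas=[
    [[-0.0005,0.0009,0,0],[-0.001,0.0017,0,0],[-0.0015,0.0026,0,0],[-0.002,0.0035,0,0],[-0.0025,0.0043,0,0]],
  ],
)

```text
time: 16.55
ee_pos: [0.539, -0.0007, 0.1834]
tcp_rot: [-90.0, -0.0, -177.4]
wrist_force: [-2.3, -0.1, 5.4]
opening: 0.0295
```

>>> move_arm(
  deltas=[
    [[-0.0005,0.0009,0,0],[-0.001,0.0017,0,0],[-0.0015,0.0026,0,0],[-0.002,0.0035,0,0],[-0.0025,0.0043,0,0]],
  ],
)

```text
time: 17.05
ee_pos: [0.5422, -0.0006, 0.1777]
tcp_rot: [-90.0, -0.0, -177.4]
wrist_force: [4.3, 0.3, -6.6]
opening: 0.0294
```

>>> move_arm(
  deltas=[
    [[-0.0005,0.0009,0,0],[-0.001,0.0017,0,0],[-0.0015,0.0026,0,0],[-0.002,0.0035,0,0],[-0.0025,0.0043,0,0]],
  ],
)

```text
time: 17.55
ee_pos: [0.5443, -0.0005, 0.1747]
tcp_rot: [-90.0, 0.0, -177.4]
wrist_force: [-0.1, -0.9, 3.1]
opening: 0.0293
```

Run:
```python
from h import *
o=get_obs();print(o['ee_pos'],o['wrist_force'],o['torque'])
n=np.array([-.4995,-.023,.866]);b=np.array([.612,.0033,.1115])-.016*n
for k in('scene','side'):
    c=snap(k,k[0]+'8');gunfit(c,b,n)
x=[cv2.resize(i['color'][r[0]:r[1],r[2]:r[3]],(400,440),interpolation=cv2.INTER_CUBIC) for i,r in((load('s8'),(120,230,255,355)),(c,(180,290,225,325)))]
cv2.imwrite('pics/v5.png',np.hstack(x))
```

```text
[ 5.44299934e-01 -4.85318782e-04  1.74722368e-01] [-0.14990583 -0.87787444  3.10324729] [-0.07027193 -0.01193729  0.00013162]
n 327 res 0.001 axis [-0.499 -0.005  0.867] tilt 29.9 pt at z=b [0.6186 0.0024 0.0976] collar h [0.1005 0.1052 0.1079] 86
n 453 res 0.0015 axis [-0.488 -0.011  0.873] tilt 29.2 pt at z=b [0.6192 0.0023 0.0976] collar h [0.0799 0.1039 0.1068] 61
```

View pics/v5.png

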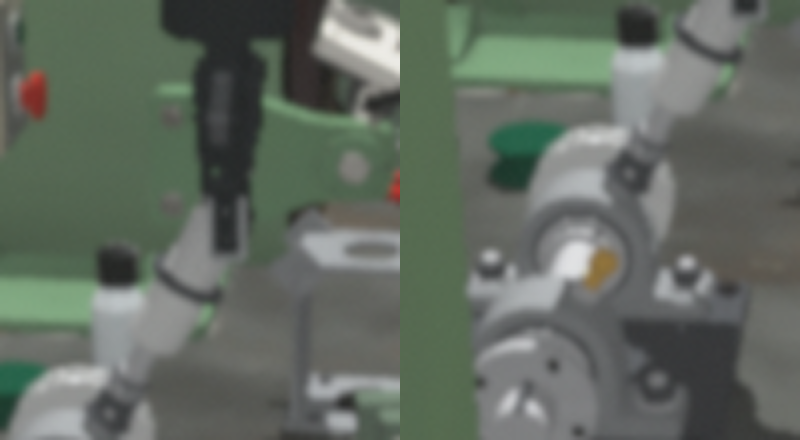

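The coupler covers the ball square on and has travelled about 14–15 mm past first contact, so it is snapped on. First stroke.

>>> move_arm(
  deltas=[
    [[-0.0006,0.001,0,0],[-0.0012,0.0021,0,0],[-0.0018,0.0031,0,0],[-0.0024,0.0042,0,0],[-0.003,0.0052,0,0]],
  ],
)

```text
time: 18.15
ee_pos: [0.5469, -0.0004, 0.1708]
tcp_rot: [-90.0, 0.1, -177.4]
wrist_force: [-5.4, 0.2, 11.1]
opening: 0.0291
```

>>> move_arm(
  deltas=[
    [[-0.0006,0.001,0,0],[-0.0012,0.0021,0,0],[-0.0018,0.0031,0,0],[-0.0024,0.0042,0,0],[-0.003,0.0052,0,0]],
  ],
)

```text
time: 18.65
ee_pos: [0.5499, -0.0002, 0.1659]
tcp_rot: [-90.0, 0.1, -177.4]
wrist_force: [-7.0, -0.7, 13.0]
opening: 0.0293
```

>>> move_arm(
  deltas=[
    [[-0.0006,0.001,0,0],[-0.0012,0.0021,0,0],[-0.0018,0.0031,0,0],[-0.0024,0.0042,0,0],[-0.003,0.0052,0,0]],
  ],
)

```text
time: 19.15
ee_pos: [0.5527, -0.0001, 0.1609]
tcp_rot: [-90.0, 0.1, -177.4]
wrist_force: [-8.4, 0.0, 13.7]
opening: 0.0295
```

>>> move_arm(
  deltas=[
    [[-0.0005,0.0009,0,0],[-0.001,0.0017,0,0],[-0.0015,0.0026,0,0],[-0.002,0.0035,0,0],[-0.0025,0.0043,0,0]],
  ],
)

```text
time: 19.65
ee_pos: [0.5544, -0.0, 0.1588]
tcp_rot: [-90.0, 0.1, -177.4]
wrist_force: [-20.9, -0.0, 34.7]
opening: 0.0291
```

Run:
```python
from h import *
o=get_obs();print(o['ee_pos'],o['wrist_force'],o['torque'])
n=np.array([-.4995,-.023,.866]);b=np.array([.612,.0033,.1115])-.016*n
for k in('scene','side'):
    c=snap(k,k[:2]+'9');gunfit(c,b-.018*n,n)
```

```text
[ 5.54411193e-01 -3.62451604e-05  1.58773889e-01] [-20.89266657  -0.03592837  34.65392006] [-1.86430794e-01  3.81238867e+00  6.66809508e-04]
n 382 res 0.0019 axis [-0.489 -0.031  0.872] tilt 29.4 pt at z=b [0.6271 0.0054 0.0821] collar h [0.0994 0.1036 0.1067] 85
n 491 res 0.002 axis [-0.484 -0.03   0.875] tilt 29.0 pt at z=b [0.6281 0.0045 0.0821] collar h [0.086  0.1034 0.1081] 70
```

Hard stop reached: axial force about 44 N, barrel travel about 18.8 mm. Letting it back out the same distance.

>>> move_arm(
  deltas=[
    [[0.0008,-0.0014,0,0],[0.0018,-0.003,0,0],[0.0028,-0.0048,0,0],[0.0038,-0.0065,0,0],[0.005,-0.0087,0,0]],
  ],
)

```text
time: 20.25
ee_pos: [0.5502, -0.0002, 0.1653]
tcp_rot: [-90.0, 0.1, -177.4]
wrist_force: [-6.9, -1.2, 13.0]
opening: 0.0292
```

>>> move_arm(
  deltas=[
    [[0.0008,-0.0014,0,0],[0.0018,-0.003,0,0],[0.0028,-0.0048,0,0],[0.0038,-0.0065,0,0],[0.005,-0.0087,0,0]],
  ],
)

```text
time: 20.75
ee_pos: [0.5454, -0.0004, 0.1735]
tcp_rot: [-90.0, 0.1, -177.4]
wrist_force: [-4.8, -0.3, 10.1]
opening: 0.029
```

>>> move_arm(
  deltas=[
    [[0.0008,-0.0014,0,0],[0.0015,-0.0026,0,0],[0.002,-0.0035,0,0],[0.002,-0.0035,0,0],[0.002,-0.0035,0,0]],
  ],
)

```text
time: 21.25
ee_pos: [0.544, -0.0005, 0.1749]
tcp_rot: [-90.0, -0.0, -177.4]
wrist_force: [2.4, -0.5, -3.0]
opening: 0.0296
```

Run:
```python
from h import *
o=get_obs();print(o['time'],o['ee_pos'],o['wrist_force'],o['torque'])
n=np.array([-.4995,-.023,.866]);b=np.array([.612,.0033,.1115])-.016*n
for k in('scene','side'):
    c=snap(k,k[:2]+'10');gunfit(c,b,n)
```

```text
21.25 [ 5.44036897e-01 -4.68730669e-04  1.74867235e-01] [ 2.41132613 -0.52516022 -2.96024691] [-0.005568   -0.80837004 -0.05749736]
n 327 res 0.0009 axis [-0.5   -0.004  0.866] tilt 30.0 pt at z=b [0.6188 0.0024 0.0976] collar h [0.1004 0.1052 0.108 ] 84
n 461 res 0.0014 axis [-0.485 -0.014  0.874] tilt 29.0 pt at z=b [0.6185 0.0022 0.0976] collar h [0.0813 0.1033 0.1074] 71
```

Back fully out at about 0 N axial, with the gun at the same pose as before the stroke, so the coupler is still snapped on. Second stroke.

>>> move_arm(
  deltas=[
    [[-0.0006,0.001,0,0],[-0.0012,0.0021,0,0],[-0.0018,0.0031,0,0],[-0.0024,0.0042,0,0],[-0.003,0.0052,0,0]],
  ],
)

```text
time: 21.85
ee_pos: [0.5464, -0.0004, 0.1716]
tcp_rot: [-90.0, 0.0, -177.4]
wrist_force: [-5.1, -0.4, 11.4]
opening: 0.0295
```

>>> move_arm(
  deltas=[
    [[-0.0006,0.001,0,0],[-0.0012,0.0021,0,0],[-0.0018,0.0031,0,0],[-0.0024,0.0042,0,0],[-0.003,0.0052,0,0]],
  ],
)

```text
time: 22.35
ee_pos: [0.5493, -0.0002, 0.1666]
tcp_rot: [-90.0, 0.0, -177.4]
wrist_force: [-6.8, -1.5, 11.9]
opening: 0.0294
```

>>> move_arm(
  deltas=[
    [[-0.0006,0.001,0,0],[-0.0012,0.0021,0,0],[-0.0018,0.0031,0,0],[-0.0024,0.0042,0,0],[-0.003,0.0052,0,0]],
  ],
)

```text
time: 22.85
ee_pos: [0.5522, -0.0002, 0.1617]
tcp_rot: [-90.0, 0.0, -177.4]
wrist_force: [-8.7, -0.8, 13.5]
opening: 0.0293
```

>>> move_arm(
  deltas=[
    [[-0.0006,0.001,0,0],[-0.0012,0.0021,0,0],[-0.0018,0.0031,0,0],[-0.0025,0.0043,0,0],[-0.0025,0.0043,0,0]],
  ],
)

```text
time: 23.35
ee_pos: [0.5542, -0.0001, 0.1588]
tcp_rot: [-90.0, 0.1, -177.4]
wrist_force: [-14.3, -0.9, 23.9]
opening: 0.0293
```

>>> move_arm(
  deltas=[
    [[-0.0003,0.0004,0,0],[-0.0003,0.0004,0,0],[-0.0003,0.0004,0,0]],
  ],
)

```text
time: 23.65
ee_pos: [0.5543, -0.0001, 0.1589]
tcp_rot: [-90.0, 0.1, -177.4]
wrist_force: [-15.3, -0.8, 26.6]
opening: 0.0291
```

Run:
```python
from h import *
o=get_obs();print(o['time'],o['ee_pos'],o['wrist_force'])
n=np.array([-.4995,-.023,.866]);b=np.array([.612,.0033,.1115])-.016*n
for k in('scene','side'):
    c=snap(k,k[:2]+'11');gunfit(c,b-.018*n,n)
```

```text
23.65 [ 5.54320144e-01 -6.19285666e-05  1.58880274e-01] [-15.28020454  -0.84701469  26.62884957]
n 381 res 0.0019 axis [-0.492 -0.032  0.87 ] tilt 29.6 pt at z=b [0.6274 0.0055 0.0821] collar h [0.0987 0.1039 0.1067] 89
n 492 res 0.0021 axis [-0.481 -0.03   0.876] tilt 28.8 pt at z=b [0.6276 0.0045 0.0821] collar h [0.0978 0.1034 0.1093] 64
```

View pics/sc11.png

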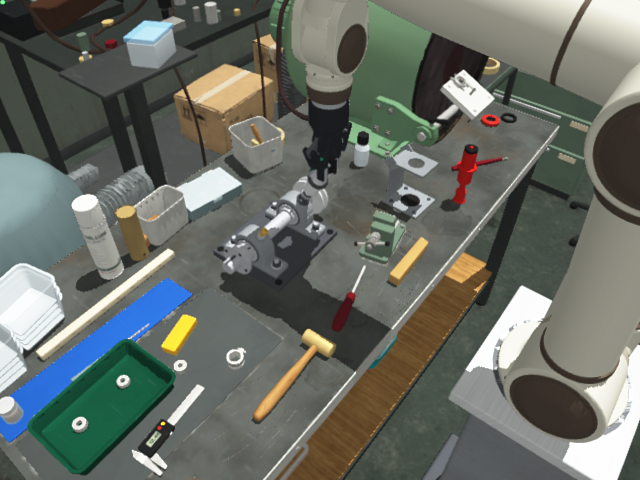

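The scene view shows the gun on the pulley-side nipple at about (310,190). The holder at (410,165) is empty, and the mallet, driver, bottle, brush, bar and red gun are where they were. Handing in.

```bash
python3 -c "
from workcell import *
print(job_done());o=get_obs();print(o['time'],o['wrist_force'],o['opening'])"
```

```text
the job is handed in; nothing more can be done
None
the job is handed in; nothing more can be done
```

I took the grease gun out of the holder and snapped its coupler onto the pulley-side nipple. It got two full strokes, and I handed in at 23.7 s (limit 38 s) with the gun still pressed in.

**How it went:**
- **Tilt:** the arm can only turn the tool about its own vertical axis. I hooked the coupler over the ball and swung the gun to 30° under a light grip, then gripped hard to press.
- **First stroke:** the axial force ran up the spring and rose to about 44 N at the hard stop, after about 18.8 mm of barrel travel.
- **Return:** the force fell to about 0 N and the gun was back at its pose from before the stroke, so the coupler had stayed on.
- **Second stroke:** it stopped at the same place and was held at about 34 N.

**Last checks:** in the last picture the holder is empty and the other things on the bench look unmoved. The gun's fitted tilt was 28.8–29.6° against the nominal 30°.

**What failed or disagreed:**
- **Missed first grasp:** the fingertips ended about 32 mm short of the reported tool point, so the first close passed above the cap. The gun was not moved, and I grasped again with that offset.
- **Higher grip:** the sander's lever stood too close to the holder for the grip described. I took the gun on the upper grip barrel and cap instead, so the fingertips were not on the collar.
- **Finger opening:** it read about 29.5 mm on the 32 mm barrel.

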